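Set out a hydraulic valve kit around its manifold

ROBOT

A 6-joint arm with a two-finger parallel gripper is mounted at the origin on the work surface. World frame = base frame: x ahead of the robot, y to its left, z up, the work surface at z = 0. Lengths are in m, angles in rad, forces in N, time in s.
With the tool pointing down it reaches from about 0.3 to 0.875 m from the base axis. Payload 6.4 kg.
Tool frame: the origin (TCP) lies midway between the tips of the shut fingers; the grasp point (between the pads) lies 19 mm behind it; x points along the fingers, y is the direction in which the jaws open and shut, and the axes are right-handed (so a half turn about x gives the same grasp; the last joint's range is limited). The gripper opens to 85 mm and grips with 20 to 120 N. Pads are 22 mm wide; open, the fingers measure 114 mm over their backs; the gripper's body (76 mm by 85 mm) begins 54 mm behind the grasp point. The pads swing forward as they close: fully open they stand 13 mm farther back than shut.
Start: joints at [-1.36, 0.181, 1.607, -0, 1.354, -0.206], TCP at [0.233, -0.526, 0.231] pointing down, gripper open.
Joint ranges: [-2.99, 2.99], [-0.89, 2.07], [0.3, 2.58], [-1.14, 4.28], [0, 2.63], [-3.12, 3.12]. Speed limits (rad/s): [2.57, 2.57, 3.01, 3.14, 3.14, 3.14].

INTERFACE

Orientations are given as a unit quaternion [w, x, y, z].
In Python, from bench import ctrl gives the robot as it stands.
- The arm moves only by the tool step_arm, never from a script. Its argument "motion" is a list of rows, each a list of 7 numbers: the shift along the tool's x, y, z in mm, then the turn, a rotation vector about the tool's x, y, z in degrees, then the closure in counts, from 0 (fully open) to 255 (shut). In form: [[tx, ty, tz, rx, ry, rz, hand], ...]. A call has 1 to 10 rows; each row is the pose to reach, as a shift and turn from the pose commanded when the call began, along the tool's axes at that moment; what a row does not reach only later rows make up. A row lasts 1/8 s, in which the tool goes at most 62.5 mm and 10.7 degrees, less where a joint would pass 70% of its speed; a pose out of reach is approached as far as the arm can. A call with a gripper value outside its range is refused whole. The fingers move at their own pace and stop on an object; the grip force is fixed at half the most. Time passes only in rows, so rows that repeat a pose let the fingers close. It gives the time, the measured TCP pose, the force and the opening at its end, in the units of the state.
- ctrl.get_obs(): the state, without advancing time (a new reading comes with each control period).
- ctrl.camera(name): name is "side" or "top"; returns (picture, depth): 420x560x3 uint8, red, green, blue; 420x560 float32, m along the optical axis (not along the pixel's ray), 0 where there is no reading.
- ctrl.camera_info(name): a dict with "fx", "fy", "cx", "cy" (pixels), "dist_coeffs" ([k1, k2, p1, p2, k3] as OpenCV has them; the pictures are not rectified), "T" (4x4, takes a point from camera to world coordinates). Camera axes: x right, y down, z forward; pixel columns grow to the right and rows downward; lengths in m; the calibration is good to about 2 mm. A picture is of the moment at which its call begins. camera_info takes no time and is no camera call.
- ctrl.hand_in(): hands the job in, once; it reports no verdict.
The state is a dict: "time_s": time; "q": joint angles; "dq": joint speeds; "joint_efforts": joint torques, N m; "eef_pos": TCP position; "eef_rot": TCP orientation; "wrist_force": force on the tool from outside, world axes, zero at the start; "torque": the same for the moment, N m; "opening": opening from 0.0 (shut) to 1.0 (fully open).
Only numpy, scipy, OpenCV 4.12 (cv2) and the standard library are available. Lean on these libraries where they do the work, as an engineer would, in place of code of your own. Each camera call takes 0.05 s, during which the arm holds its last target. There are 200 camera calls.

TASK

Lay out this hydraulic valve kit on the bench: put the sandwich block centred and square on top of the aluminium manifold, and the two-coil solenoid valve centred and square on top of the sandwich block, lengthwise like the manifold. On the bench, stand the hexagonal check valve upright between the manifold and the carton, and lay the ball valve, stem up and parallel to the manifold, beside the manifold's other long side; put each opposite the middle of the manifold's long side, with about 60 mm clear between it and the manifold. Let go of everything and leave the grease can, the spanner and the flange ring where they are.

Things in the scene. Friction and masses are not known exactly. Their poses are not given: they have to be found in the camera images.
- manifold: bare aluminium block with round ports, fixed to the bench: 90 mm long (its x), 60 mm wide (its y), 40 mm high. Origin at the centre of its underside, z up; x is its long direction, roughly pointing away from the robot, so its two long sides look to the robot's left (+y) and right (-y). Stands either left or right of the carton.
- carton: open cardboard box of small fittings, 100 x 100 mm and 70 mm high, fixed. Origin at the centre of its underside. Stands beside one long side of the manifold, centres 230 to 320 mm apart.
- sandwich_c (a point): centre of the loose sandwich block: bright steel block 70 mm long (x), 46 mm wide (y), 40 mm high, with four small oil ports on top and a black round adjusting knob (24 mm thick) on one end, reaching 67 mm from the centre along +x. Point is on the block's axis, 20 mm above its underside; z up. Lies flat; either way round is right on the manifold. Up to 0.85 kg.
- valve_c (a point): centre of the loose solenoid valve: grey body 70 mm long (x), 46 mm wide (y), 48 mm high, with a black square coil (40 mm wide, from 5 to 45 mm high) at each end, 162 mm long overall, alike at both ends. Point is 24 mm above its underside; z up. Up to 0.9 kg.
- check_c (a point): centre of the loose check valve, standing upright: steel hexagon 36 mm across flats (one pair of flats looks along its x, both ways), from 10 to 56 mm high, round dark ends 31 mm thick below and 26 mm above, 70 mm high in all. Point is on its axis, 35 mm above its underside; z up.
- ball_c (a point): centre of the loose ball valve: dark block body 50 mm long (x), 40 mm wide (y), 44 mm high, a short square stem on top (up to 58 mm), and round pipe ends with yellow caps at both ends, 114 mm long overall. Point is 22 mm above its underside; z up. Alike at both ends.
- grease: bystander: upright grey can, 66 mm thick, 100 mm high, loose. Origin at the centre of its underside.
- spanner: bystander: combination spanner (ring and open end) 200 mm long, lying loose beyond the work. Origin under its middle.
- flange: bystander: dark steel flange ring, 84 mm across, 20 mm high, lying loose. Origin at the centre of its underside.
Not all that is in view belongs to the job. Leave any green look-alike of the part that bears ball_c alone.

How it is judged:
By the outcome, as a careful person would: the job done as asked, in the order asked, and still so for the second after the job is handed in, with the robot touching nothing.
It also fails if it takes over 96 s, if anything falls off the work surface, if the arm or the gripper's body presses on something with over 40 N, if the wrist force passes 120 N, or if a joint passes its speed limit or range.

## Working session

There is one attempt and no reset: what is moved stays moved. The work goes in short steps, Python scripts to look and compute and a tool call to move; the robot and the scene stay as the last step left them, time stands still between calls to the robot, and variables do not carry over. Pictures are saved under pics/ and viewed, about 12 in all and at most 16, crops included, and the job is handed in when it is done.

Besides the shell and the picture viewer there is one more tool, called after "Request:" in YAML: its name, and indented under it one key for each argument. step_arm: Moves the arm, as the interface text tells. Its arguments: {"type":"object","properties":{"motion":{"type":"array","items":{"type":"array","items":{"type":"number"}}}},"required":["motion"]}

```bash
ls; mkdir -p pics; cat > h.py <<'E'
import numpy as np, cv2
from bench import ctrl
def shot(n,tag):
    im,d=ctrl.camera(n); np.savez(f'pics/{n}_{tag}.npz',im=im,d=d)
    cv2.imwrite(f'pics/{n}_{tag}.png',im[:,:,::-1]); return im,d
def cloud(n,d):
    c=ctrl.camera_info(n); K=np.array([[c['fx'],0,c['cx']],[0,c['fy'],c['cy']],[0,0,1]])
    v,u=np.mgrid[:d.shape[0],:d.shape[1]]
    p=cv2.undistortPoints(np.stack([u,v],-1).reshape(-1,1,2).astype(float),K,np.array(c['dist_coeffs'],float)).reshape(d.shape+(2,))
    T=np.array(c['T']); P=np.dstack([p[...,0]*d,p[...,1]*d,d])
    W=P@T[:3,:3].T+T[:3,3]; W[d==0]=np.nan; return W
E
python3 - <<'E'
from h import *
o=ctrl.get_obs(); print(o)
for n in('top','side'):
    shot(n,'0'); c=ctrl.camera_info(n); print(n,c)
E
```

```text
pics
{'time_s': 0.0, 'q': array([-1.36029179e+00,  1.81538823e-01,  1.60802472e+00,  3.48868158e-06,
        1.35382905e+00, -2.06289365e-01]), 'dq': array([-0.00029609,  0.00020357,  0.00106808,  0.00029935,  0.00044982,
       -0.00012548]), 'joint_efforts': array([ 1.87368256e-03, -4.44868898e+01, -3.51334691e+01, -1.24872799e-04,
        9.27094894e-03, -8.90806831e-06]), 'eef_pos': array([ 0.23267877, -0.52519597,  0.23037734]), 'eef_rot': array([-0.1456579 , -0.69180734, -0.14693065,  0.69180761]), 'wrist_force': array([-0.17864274, -0.29740284, -0.20236763]), 'torque': array([ 0.01123428, -0.00692078,  0.00536485]), 'opening': 1.0023072562145718}
top {'fx': 486.81197613414105, 'fy': 486.81197613414105, 'cx': 276.4530068076954, 'cy': 209.85466885390443, 'dist_coeffs': array([-0.09282581,  0.        ,  0.        ,  0.        ,  0.        ]), 'T': array([[-0.002159  , -0.99729875,  0.07342029,  0.53828355],
       [-0.99999005,  0.00243974,  0.00373417, -0.02172165],
       [-0.00390321, -0.0734115 , -0.9972941 ,  1.2719778 ],
       [ 0.        ,  0.        ,  0.        ,  1.        ]])}
side {'fx': 537.8531533259097, 'fy': 537.8531533259097, 'cx': 275.91006619763994, 'cy': 217.23834917607363, 'dist_coeffs': array([0.02937091, 0.        , 0.        , 0.        , 0.        ]), 'T': array([[-0.72927238, -0.41982237,  0.54028786, -0.14220222],
       [-0.68422027,  0.44988542, -0.57397363,  0.80006353],
       [-0.00210066, -0.78825902, -0.61533999,  0.88779948],
       [ 0.        ,  0.        ,  0.        ,  1.        ]])}
```

View pics/top_0.png

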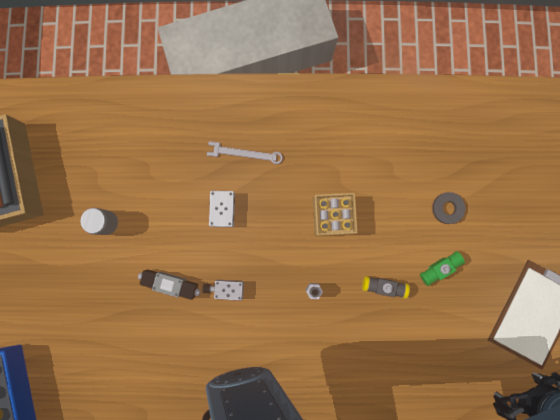

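View pics/side_0.png

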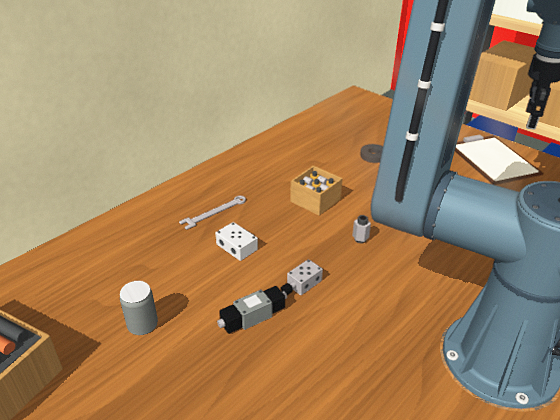

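```bash
python3 - <<'E'
from h import *
d=np.load('pics/top_0.npz'); im=d['im']; W=cloud('top',d['d'])
z=W[...,2]; m=((z>0.012)&np.isfinite(z)).astype(np.uint8)
n,l,s,c=cv2.connectedComponentsWithStats(m)
for i in range(1,n):
    if s[i,4]<60: continue
    k=l==i; P=W[k]; zt=np.percentile(P[:,2],97)
    (x,y),(a,b),t=cv2.minAreaRect(P[P[:,2]>0.012][:,:2].astype(np.float32)*1000)
    print(i,s[i],'rect',np.round([x,y,a,b,t],1),'ztop',round(zt*1000,1),'rgb',im[k].mean(0).round())
E
```

```text
1 [   0  114   41  112 3325] rect [726.9 649.  109.  284.5  83.4] ztop 122.9 rgb [96. 79. 59.]
14 [209 191  26  36 867] rect [634.  124.1  61.3  89.2  88.5] ztop 44.3 rgb [193. 189. 189.]
15 [ 313  193   44   42 1713] rect [ 617.9 -163.6  100.2  101.5    2.6] ztop 72.3 rgb [162. 135.  96.]
16 [433 193  32  31 650] rect [ 6.342e+02 -4.670e+02  7.870e+01  8.360e+01  1.000e-01] ztop 24.9 rgb [99. 91. 88.]
17 [ 81 208  37  27 807] rect [600.  431.2  63.2  63.9  37.2] ztop 103.1 rgb [155. 149. 146.]
18 [420 251  45  35 711] rect [ 478.4 -441.5   39.   115.5   30.9] ztop 52.6 rgb [ 80. 142.  76.]
22 [543 269  17  16 132] rect [ 451.4 -746.4   49.8   24.7   60.4] ztop 23.0 rgb [163. 157. 158.]
23 [ 138  270   62   30 1099] rect [440.9 259.4 161.6  48.1  73.9] ztop 51.6 rgb [116. 107. 101.]
31 [362 276  48  23 707] rect [ 431.5 -294.6  116.8   40.4   79. ] ztop 51.6 rgb [125. 112.  78.]
39 [202 280  42  21 638] rect [428.  121.7 102.9  47.   86.1] ztop 43.9 rgb [155. 147. 147.]
44 [306 283  17  16 209] rect [ 425.7 -109.9   39.7   35.5   27. ] ztop 72.6 rgb [132. 122. 120.]
278 [   0  345   35   75 2008] rect [175.5 661.  202.7  57.1  14.1] ztop 93.9 rgb [46. 58. 90.]
314 [ 202  367  100   53 3914] rect [282.6  41.8  49.5 187.1  27. ] ztop 588.8 rgb [63. 61. 64.]
315 [ 493  372   67   48 2118] rect [ 246.5 -498.7   87.3  189.1   11.6] ztop 546.6 rgb [44. 44. 45.]
```

The top view shows the manifold at (221,209) and the carton at (336,214), to its right (-y). Sandwich block is at (228,290) with its knob to the left, valve at (168,285), check valve at (314,291), ball valve at (387,288) and the green decoy at (442,268). So the check valve goes on the -y side and the ball valve on the +y side. The side view agrees. Next I refine these and compare the two cameras.

```bash
cat >> h.py <<'E'
def rect(W,cx,cy,r,z0,z1,q=None):
    k=np.isfinite(W[...,2])&(np.hypot(W[...,0]-cx/1e3,W[...,1]-cy/1e3)<r/1e3)&(W[...,2]>z0/1e3)&(W[...,2]<z1/1e3)
    if q is not None: k&=q
    m=k.astype(np.uint8); n,l,s,_=cv2.connectedComponentsWithStats(m)
    k=l==(1+np.argmax(s[1:,4])); P=W[k]*1e3
    (x,y),(a,b),t=cv2.minAreaRect(P[:,:2].astype(np.float32))
    if a<b: a,b,t=b,a,t+90
    t=(t+90)%180-90
    return np.round([x,y,a,b,t,np.median(P[:,2]),k.sum()],1)
def go(x,y,z,yaw):  # mm, deg: yaw of tool y axis (mod 180), tool down
    from scipy.spatial.transform import Rotation as R
    o=ctrl.get_obs(); q=o['eef_rot']; A=R.from_quat([q[1],q[2],q[3],q[0]]).as_matrix(); p=o['eef_pos']*1e3
    s=A.T@(np.array([x,y,z])-p); c=np.degrees(np.arctan2(A[1,1],A[0,1]))
    dy=(yaw-c+90)%180-90
    # target frame: x down, y at yaw
    Y=np.radians(c+dy); B=np.array([[0,np.cos(Y),0],[0,np.sin(Y),0],[-1,0,0]]); B[:,2]=np.cross(B[:,0],B[:,1])
    rv=np.degrees(R.from_matrix(A.T@B).as_rotvec())
    print('t',o['time_s'].__round__(2),'pos',p.round(1),'yaw',c.round(2),'q',o['q'].round(2),'open',round(o['opening'],3),'F',o['wrist_force'].round(1))
    print('shift',s.round(1),'turn',rv.round(1),'down/unit: tool y->world',A[:2,1].round(3),'tool z->',A[:2,2].round(3))
E
python3 - <<'E'
from h import *
obj=dict(man=(634,124,70,30,50),manall=(634,124,70,12,50),carton=(618,-164,90,60,80),sandtop=(428,106,70,36,50),sandall=(428,116,75,12,50),valvtop=(441,259,100,45,60),valall=(441,259,100,12,60),check=(426,-110,40,12,80),chktop=(426,-110,40,66,80),ballall=(431,-295,75,12,70),green=(478,-441,75,12,70),grease=(600,431,60,90,110),flange=(634,-467,60,12,30))
for n in('top','side'):
    d=np.load(f'pics/{n}_0.npz'); W=cloud(n,d['d']); z=W[...,2]
    k=(W[...,0]>.4)&(W[...,0]<.6)&(abs(W[...,1])<.4)&(z<.01); print(n,'bench z',np.nanmedian(z[k])*1e3)
    for o,a in obj.items():
        try: print(o,rect(W,*a))
        except Exception as e: print(o,'none')
go(428,106,200,0)
E
```

```text
top bench z -0.12241525882761284
man [634.3 124.3  88.5  61.   -1.4  39.8 834. ]
manall [634.  124.1  89.2  61.3  -1.5  39.7 867. ]
carton [ 617.9 -163.6  101.4  100.2  -87.4   69.7  297. ]
sandtop [426.8 105.7  70.2  46.7  86.4  40.1 474. ]
sandall [428.  121.7 102.9  47.   86.1  39.  638. ]
valvtop [443.  267.2 120.5  46.8  74.8  47.9 536. ]
valall [ 440.9  259.4  161.6   48.1   73.9   45.4 1099. ]
check [ 425.7 -109.9   39.7   35.5   27.    58.9  209. ]
chktop [ 425.8 -110.1   22.3   22.     0.6   70.4   84. ]
ballall [ 431.5 -294.6  116.8   40.4   79.    40.6  707. ]
green [ 478.4 -441.5  115.5   39.   -59.1   40.2  711. ]
grease [600.4 433.   61.3  60.5 -56.6  99.2 497. ]
flange [ 634.2 -467.    83.6   78.7  -89.9   20.3  650. ]
side bench z -1.376941744499982
man [627.7 128.   94.7  63.9  -2.3  37.9 658. ]
manall [627.7 128.   95.6  64.   -1.8  37.  886. ]
carton [ 611.7 -157.7  110.4  104.9  -87.6   65.3  472. ]
sandtop [421.1 108.8  72.   48.2  85.7  38.4 407. ]
sandall [422.  128.8 116.2  50.2  85.5  35.9 819. ]
valvtop [434.7 261.1  71.9  47.7  76.   47.3 477. ]
valall [ 432.1  252.3  182.2   50.4   75.5   42.2 1770. ]
check [ 417.2 -103.6   38.4   38.3   65.2   46.4  359. ]
chktop [ 419.  -106.5   25.    23.8  -10.9   68.7   56. ]
ballall none
green none
grease [593.4 437.2  61.3  60.5  -5.9  98.2 591. ]
flange [ 635.4 -461.2   90.9   64.7  -56.9   17.5  237. ]
t 0.1 pos [ 232.7 -525.3  230.4] yaw -66.12 q [-1.36  0.18  1.61 -0.    1.35 -0.21] open 1.002 F [0.2 0.2 0.5]
shift [  31.4 -498.1 -434.1] turn [-66.1  -0.1   0.1] down/unit: tool y->world [ 0.405 -0.914] tool z-> [-0.914 -0.405]
```

Request:
step_arm:
  motion:
    - [100,-499,-432.6,-62.4,-0.1,0.1,0]
    - [100,-499,-432.6,-62.4,-0.1,0.1,0]
    - [100,-499,-432.6,-62.4,-0.1,0.1,0]
    - [100,-499,-432.6,-62.4,-0.1,0.1,0]
    - [100,-499,-432.6,-62.4,-0.1,0.1,0]
    - [100,-499,-432.6,-62.4,-0.1,0.1,0]
    - [100,-499,-432.6,-62.4,-0.1,0.1,0]
    - [100,-499,-432.6,-62.4,-0.1,0.1,0]
    - [100,-499,-432.6,-62.4,-0.1,0.1,0]
    - [100,-499,-432.6,-62.4,-0.1,0.1,0]

```text
time_s: 1.35
eef_pos: [0.4142, 0.0671, 0.1376]
eef_rot: [-0.485, -0.516, -0.483, 0.516]
wrist_force: [0.6, -0.6, 0.0]
opening: 1.001
```

```bash
python3 -c "
from h import *
go(426.3,106.2,130,-3.7)"
```

```text
t 1.35 pos [414.2  67.1 137.6] yaw -3.72 q [-0.12 -0.06  2.07 -0.    1.13 -0.06] open 1.001 F [ 0.6 -0.6  0. ]
shift [  7.5   9.6 -39.8] turn [-0.   0.1 -0.1] down/unit: tool y->world [ 0.998 -0.065] tool z-> [-0.065 -0.998]
```

Request:
step_arm:
  motion:
    - [7.5,9.6,-39.8,0,0,0,0]
    - [7.5,9.6,-39.8,0,0,0,0]
    - [7.5,9.6,-39.8,0,0,0,0]

```text
time_s: 1.72
eef_pos: [0.4256, 0.1039, 0.1299]
eef_rot: [-0.484, -0.515, -0.483, 0.517]
wrist_force: [-0.3, -0.2, -0.3]
opening: 0.998
```

```bash
python3 - <<'E'
from h import *
go(426.3,106.2,10,-3.7)
im,d=shot('top','1'); W=cloud('top',d)
im2,d2=shot('side','1')
a=cv2.resize(im[200:380,130:340],None,fx=3,fy=3)
b=cv2.resize(im2[120:360,200:460],None,fx=2.25,fy=2.25)
h=min(a.shape[0],b.shape[0]); print(a.shape,b.shape)
cv2.imwrite('pics/c1.png',cv2.resize(np.hstack([a[:h],b[:h]]),None,fx=.65,fy=.65)[:,:,::-1])
E
```

```text
t 1.73 pos [425.6 103.9 129.9] yaw -3.68 q [-0.03 -0.01  2.03 -0.    1.12  0.03] open 0.998 F [-0.3 -0.2 -0.3]
shift [119.9   0.6  -2.7] turn [0.  0.2 0. ] down/unit: tool y->world [ 0.998 -0.064] tool z-> [-0.064 -0.998]
(540, 630, 3) (540, 585, 3)
```

View pics/c1.png

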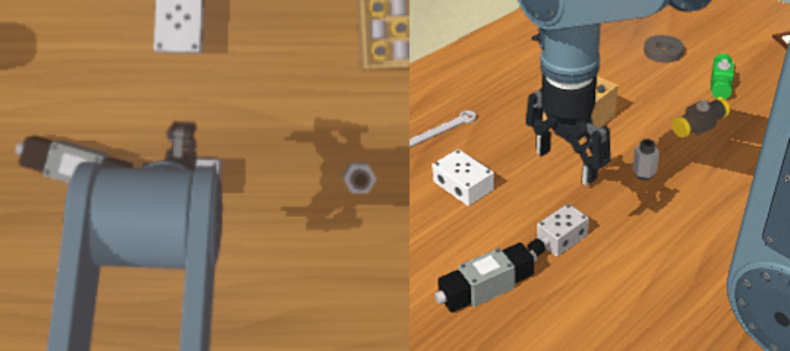

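Request:
step_arm:
  motion:
    - [50,0.6,-2.5,0,0.2,0,0]
    - [90,0.6,-2.5,0,0.2,0,0]
    - [115,0.6,-2.5,0,0.2,0,0]
    - [126,0.6,-2.5,0,0.2,0,0]
    - [126,0.6,-2.5,0,0.2,0,0]
    - [126,0.6,-2.5,0,0.2,0,255]
    - [126,0.6,-2.5,0,0.2,0,255]
    - [126,0.6,-2.5,0,0.2,0,255]
    - [126,0.6,-2.5,0,0.2,0,255]
    - [126,0.6,-2.5,0,0.2,0,255]

```text
time_s: 3.08
eef_pos: [0.4264, 0.1064, 0.0049]
eef_rot: [0.483, 0.516, 0.484, -0.516]
wrist_force: [-5.0, -0.6, 8.4]
opening: 0.532
```

```bash
python3 -c "
from h import *
go(426.3,106.2,120,-3.7)"
```

```text
t 3.08 pos [426.4 106.4   4.9] yaw -3.7 q [-0.03  0.25  2.08  0.    0.82  0.04] open 0.532 F [-5.  -0.6  8.4]
shift [-1.151e+02 -1.000e-01  1.000e-01] turn [ 0.  -0.1  0. ] down/unit: tool y->world [ 0.998 -0.064] tool z-> [-0.064 -0.998]
```

Request:
step_arm:
  motion:
    - [-30,0,0,0,0,0,255]
    - [-75,0,0,0,0,0,255]
    - [-110,0,0,0,0,0,255]
    - [-115,30,-5,10,0,0,255]
    - [-115,60,-10,20,0,0,255]
    - [-115,90,-14,30,0,0,255]
    - [-115,120,-18,40,0,0,255]
    - [-115,150,-22,50,0,0,255]
    - [-115,180,-27,60,0,0,255]
    - [-115,207,-31,70,0,0,255]

```text
time_s: 4.32
eef_pos: [0.6352, 0.1239, 0.118]
eef_rot: [-0.098, -0.7, -0.099, 0.701]
wrist_force: [0.4, -0.4, -6.4]
opening: 0.529
```

```bash
python3 -c "
from h import *
go(634.9,124.3,44.5,-91.4)"
```

```text
t 4.33 pos [635.2 123.9 118. ] yaw -74.03 q [0.01 0.45 1.5  0.   1.19 1.3 ] open 0.529 F [ 0.4 -0.4 -6.4]
shift [73.5 -0.3  0. ] turn [17.4  0.1  0.1] down/unit: tool y->world [ 0.275 -0.961] tool z-> [-0.961 -0.275]
```

Request:
step_arm:
  motion:
    - [0,-0.3,0,10,0,0,255]
    - [20,-0.3,0,17.4,0.1,0.1,255]
    - [45,-0.3,0,17.4,0.1,0.1,255]
    - [60,-0.3,0,17.4,0.1,0.1,255]
    - [68,-0.3,0,17.4,0.1,0.1,255]
    - [71,-0.3,0,17.4,0.1,0.1,255]
    - [73,-0.3,0,17.4,0.1,0.1,255]
    - [73,-0.3,0,17.4,0.1,0.1,255]

```text
time_s: 5.32
eef_pos: [0.6358, 0.124, 0.0469]
eef_rot: [-0.007, 0.708, -0.007, -0.706]
wrist_force: [0.3, -0.5, -7.1]
opening: 0.531
```

```bash
python3 -c "
from h import *
go(634.9,124.3,44.5,-91.4)
shot('side','2')
d=np.load('pics/side_2.npz');W=cloud('side',d['d'])
k=(np.hypot(W[...,0]-.63,W[...,1]-.125)<.1)
im=d['im'];cv2.imwrite('pics/c2.png',cv2.resize(im[180:300,180:320],None,fx=4,fy=4)[:,:,::-1])"
```

```text
t 5.33 pos [635.8 124.   46.9] yaw -91.12 q [ 0.01  0.54  1.53 -0.    1.06  1.6 ] open 0.531 F [ 0.3 -0.5 -7.1]
shift [ 2.4 -0.2  0.9] turn [ 0.3 -0.2 -0. ] down/unit: tool y->world [-0.02 -1.  ] tool z-> [-1.    0.02]
```

View pics/c2.png

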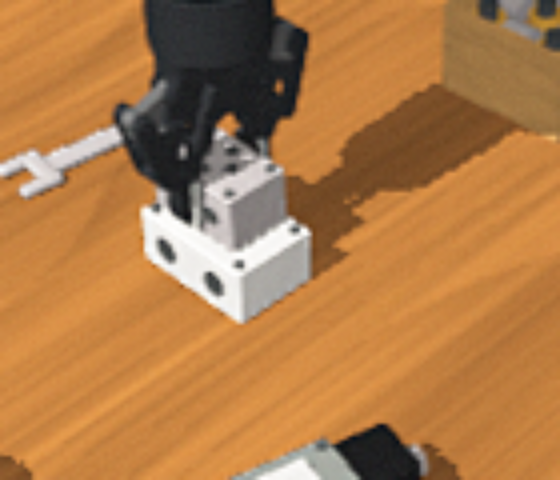

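Request:
step_arm:
  motion:
    - [1.2,-0.2,0.9,0.3,0,0,255]
    - [2.4,-0.2,0.9,0.3,0,0,255]
    - [2.4,-0.2,0.9,0.3,0,0,255]

```text
time_s: 5.75
eef_pos: [0.6347, 0.1243, 0.045]
eef_rot: [-0.009, 0.708, -0.009, -0.706]
wrist_force: [-4.5, -0.2, 3.9]
opening: 0.528
```

```bash
python3 -c "
from h import *
go(634.9,124.3,44.5,-91.4)"
```

```text
t 5.75 pos [634.7 124.3  45. ] yaw -91.41 q [ 0.01  0.54  1.53 -0.    1.06  1.61] open 0.528 F [-4.5 -0.2  3.9]
shift [ 0.5 -0.  -0.2] turn [-0.  -0.2 -0. ] down/unit: tool y->world [-0.025 -1.   ] tool z-> [-1.     0.025]
```

Request:
step_arm:
  motion:
    - [0,0,0,0,0,0,0]
    - [0,0,0,0,0,0,0]
    - [0,0,0,0,0,0,0]
    - [0,0,0,0,0,0,0]
    - [-20,0,0,0,0,0,0]
    - [-70,0,0,0,0,0,0]
    - [-120,0,0,0,0,0,0]
    - [-120,-30,60,-10,0,0,0]
    - [-120,-70,115,-20,0,0,0]
    - [-120,-110,170,-30,0,0,0]

```text
time_s: 7.0
eef_pos: [0.4783, 0.2299, 0.1652]
eef_rot: [0.176, 0.687, 0.176, -0.683]
wrist_force: [-0.2, 0.9, 0.5]
opening: 0.997
```

Request:
step_arm:
  motion:
    - [0,0,0,-10,0,0,0]
    - [0,0,0,-20,0,0,0]
    - [0,0,0,-30,0,0,0]
    - [0,0,0,-40,0,0,0]

```text
time_s: 7.5
eef_pos: [0.4797, 0.2293, 0.1652]
eef_rot: [0.401, 0.584, 0.399, -0.582]
wrist_force: [-0.8, -0.6, 0.0]
opening: 1.001
```

```bash
python3 - <<'E'
from h import *
go(441,259.4,130,-15.5)
im,d=shot('top','3'); W=cloud('top',d)
print('sand',rect(W,634,124,100,70,90),'man',rect(W,634,124,70,33,45))
im2,d2=shot('side','3'); W2=cloud('side',d2)
print('sand',rect(W2,628,128,100,70,90))
D=np.load('pics/top_0.npz');W=cloud('top',D['d']);im0=D['im'];hsv=cv2.cvtColor(im0,cv2.COLOR_RGB2HSV)
print('valve grey body',rect(W,441,259,95,44,60,hsv[...,2]>90))
cv2.imwrite('pics/c3.png',cv2.resize(im[140:340,110:350],None,fx=3,fy=3)[:,:,::-1])
E
```

```text
t 7.5 pos [479.7 229.3 165.2] yaw -21.07 q [ 0.22  0.15  1.78 -0.    1.2   0.59] open 1.001 F [-0.8 -0.6  0. ]
shift [ 35.  -47.1 -14.1] turn [-5.6 -0.1 -0.3] down/unit: tool y->world [ 0.933 -0.36 ] tool z-> [-0.36  -0.933]
sand [ 6.386e+02  1.220e+02  6.950e+01  4.560e+01 -2.000e-01  7.970e+01
  5.340e+02] man [634.3 124.   87.6  61.2  -0.8  39.8 243. ]
sand [634.2 133.9  75.6  40.2 -13.3  77.4 228. ]
valve grey body [440.9 259.1  71.3  46.8  74.8  48.  485. ]
```

View pics/c3.png

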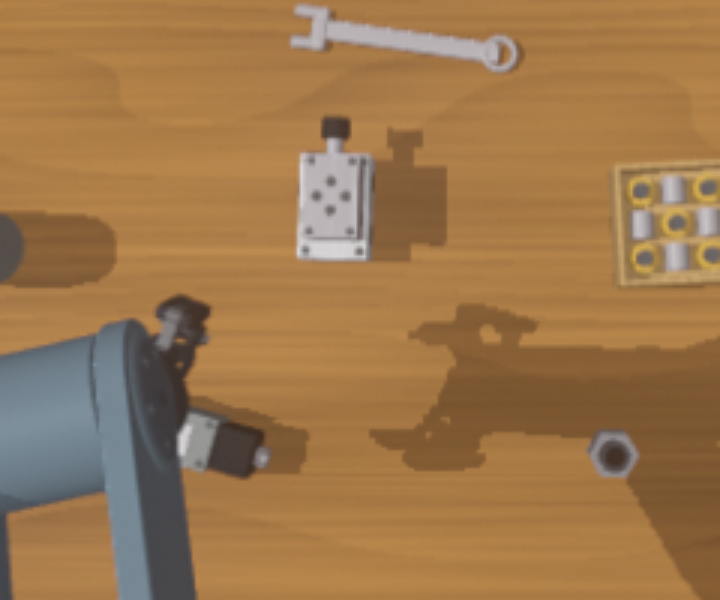

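Measured in the same top view, the sandwich block is about (+4, -2) mm off the manifold's centre. The true position is therefore roughly the camera reading plus (-2.4, +2.2). I'll go back and nudge it.

Request:
step_arm:
  motion:
    - [0,40,8,10,0,0,0]
    - [0,85,20,20,0,0,0]
    - [0,130,30,30,0,0,0]
    - [0,165,36,40,0,0,0]
    - [0,184,41.7,50,0,0,0]
    - [0,184,41.7,60,0,0,0]
    - [0,184,41.7,70.3,0,0,0]
    - [20,184,41.7,70.3,0,0,0]
    - [20,184,41.7,70.3,0,0,0]

```text
time_s: 8.72
eef_pos: [0.6336, 0.123, 0.1413]
eef_rot: [0.01, -0.706, 0.01, 0.708]
wrist_force: [-0.0, 0.7, -0.5]
opening: 1.001
```

```bash
python3 -c "
from h import *
go(636.2,124.2,45,-91.5)"
```

```text
t 8.72 pos [633.6 123.  141.3] yaw -91.61 q [ 0.01  0.42  1.49 -0.    1.23  1.61] open 1.001 F [-0.   0.7 -0.5]
shift [96.3 -1.3 -2.8] turn [-0.1  0.1 -0. ] down/unit: tool y->world [-0.028 -1.   ] tool z-> [-1.     0.028]
```

Request:
step_arm:
  motion:
    - [40,-1.3,-2.8,0,0.1,0,0]
    - [75,-1.3,-2.8,0,0.1,0,0]
    - [92,-1.3,-2.8,0,0.1,0,0]
    - [95.5,-1.3,-2.8,0,0.1,0,0]
    - [95.5,-1.3,-2.8,0,0.1,0,255]
    - [95.5,-1.3,-2.8,0,0.1,0,255]
    - [95.5,-1.3,-2.8,0,0.1,0,255]
    - [95.5,-1.3,-2.8,0,0.1,0,255]
    - [93,-1.3,-2.8,0,0.1,0,255]
    - [91,-1.3,-2.8,0,0.1,0,255]

```text
time_s: 9.98
eef_pos: [0.6371, 0.1242, 0.0516]
eef_rot: [-0.01, 0.708, -0.011, -0.707]
wrist_force: [-0.1, 0.1, -6.9]
opening: 0.53
```

```bash
python3 -c "
from h import *
go(631.8,126.4,45,-91.5)"
```

```text
t 9.97 pos [637.1 124.2  51.6] yaw -91.72 q [ 0.01  0.54  1.52 -0.    1.08  1.61] open 0.53 F [-0.1  0.1 -6.9]
shift [ 6.6 -2.   5.3] turn [-0.2 -0.1 -0. ] down/unit: tool y->world [-0.03 -1.  ] tool z-> [-1.    0.03]
```

Request:
step_arm:
  motion:
    - [0,-1,2.5,-0.1,0,0,255]
    - [0,-2.2,4.6,-0.2,0,0,255]
    - [2,-2.2,4.6,-0.2,0,0,255]
    - [4,-2.2,4.6,-0.2,0,0,255]
    - [5,-2.2,4.6,-0.2,0,0,255]
    - [5,-2.2,4.6,-0.2,0,0,255]

```text
time_s: 10.72
eef_pos: [0.6336, 0.1267, 0.0503]
eef_rot: [-0.009, 0.708, -0.009, -0.706]
wrist_force: [-10.6, -1.1, 12.4]
opening: 0.527
```

Request:
step_arm:
  motion:
    - [0,0,0,0,0,0,0]
    - [0,0,0,0,0,0,0]
    - [0,0,0,0,0,0,0]
    - [0,0,0,0,0,0,0]
    - [-20,0,0,0,0,0,0]
    - [-70,0,0,0,0,0,0]
    - [-120,0,0,0,0,0,0]
    - [-120,-30,60,-10,0,0,0]
    - [-120,-70,115,-20,0,0,0]
    - [-120,-110,170,-30,0,0,0]

```text
time_s: 11.98
eef_pos: [0.4778, 0.2324, 0.1689]
eef_rot: [0.176, 0.687, 0.175, -0.683]
wrist_force: [-1.2, 1.5, -0.7]
opening: 0.998
```

Request:
step_arm:
  motion:
    - [0,0,0,-10,0,0,0]
    - [0,0,0,-20,0,0,0]
    - [0,0,0,-30,0,0,0]
    - [0,0,0,-40,0,0,0]
    - [0,0,0,-46,0,0,0]

```text
time_s: 12.6
eef_pos: [0.4792, 0.2317, 0.1688]
eef_rot: [0.43, 0.564, 0.428, -0.56]
wrist_force: [0.3, -1.1, 0.5]
opening: 0.997
```

```bash
python3 - <<'E'
from h import *
go(438.5,261.6,130,-15.5)
im,d=shot('top','4'); W=cloud('top',d)
print('sand',rect(W,634,124,100,70,90),'man',rect(W,634,124,70,33,45))
# contour-free check: edges of sandwich at z 80 and of manifold at z 40 from masks
E
```

```text
t 12.6 pos [479.2 231.7 168.8] yaw -15.27 q [ 0.23  0.15  1.78 -0.    1.21  0.5 ] open 0.997 F [ 0.3 -1.1  0.5]
shift [ 38.5 -47.4 -18. ] turn [ 0.2 -0.1 -0.3] down/unit: tool y->world [ 0.965 -0.263] tool z-> [-0.263 -0.965]
sand [ 6.336e+02  1.238e+02  6.940e+01  4.700e+01 -1.000e-01  7.990e+01
  5.440e+02] man [634.2 124.4  88.3  61.1  -1.5  39.9 227. ]
```

Sandwich block is now centred within 1 mm, with its top at z 80 mm. Now the valve.

Request:
step_arm:
  motion:
    - [20,-35,-10,0,0,0,0]
    - [50,-47.3,-18,0,-0.1,-0.2,0]
    - [90,-47.3,-18,0,-0.1,-0.2,0]
    - [125,-47.3,-18,0,-0.1,-0.2,0]
    - [150,-47.3,-18,0,-0.1,-0.2,0]
    - [160.5,-47.3,-18,0,-0.1,-0.2,0]
    - [160.5,-47.3,-18,0,-0.1,-0.2,0]

```text
time_s: 13.52
eef_pos: [0.4389, 0.2616, 0.0068]
eef_rot: [-0.428, -0.563, -0.427, 0.563]
wrist_force: [1.1, -0.0, -0.2]
opening: 1.003
```

Request:
step_arm:
  motion:
    - [0,0,0,0,0,0,255]
    - [0,0,0,0,0,0,255]
    - [0,0,0,0,0,0,255]
    - [0,0,0,0,0,0,255]
    - [0,0,0,0,0,0,255]

```text
time_s: 14.15
eef_pos: [0.439, 0.262, 0.0076]
eef_rot: [0.428, 0.563, 0.427, -0.563]
wrist_force: [-2.3, 0.8, 5.3]
opening: 0.531
```

```bash
python3 - <<'E'
from h import *
go(631.8,126.4,190,-91.5)
im,d=shot('side','5');cv2.imwrite('pics/c5.png',cv2.resize(im[200:380,160:360],None,fx=3,fy=3)[:,:,::-1])
E
```

```text
t 14.15 pos [439.  262.    7.6] yaw -15.53 q [ 0.31  0.37  1.9  -0.    0.87  0.58] open 0.531 F [-2.3  0.8  5.3]
shift [-182.1  222.3   79. ] turn [76.  -0.1 -0.1] down/unit: tool y->world [ 0.963 -0.268] tool z-> [-0.268 -0.963]
```

View pics/c5.png

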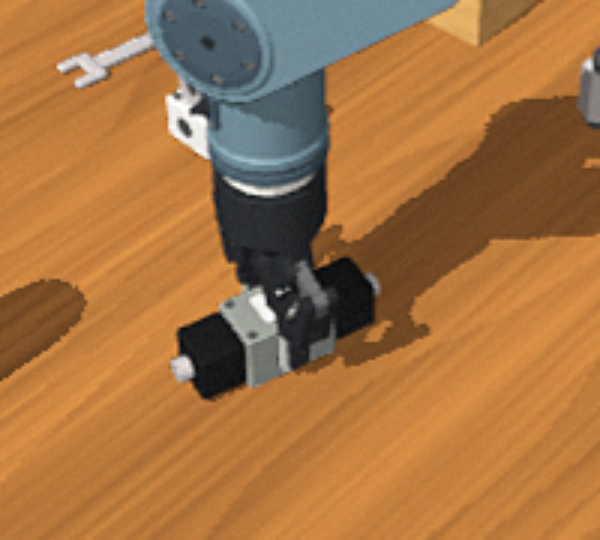

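Request:
step_arm:
  motion:
    - [-30,0,0,0,0,0,255]
    - [-75,0,0,0,0,0,255]
    - [-120,0,0,5,0,0,255]
    - [-150,30,10,15,0,0,255]
    - [-160,65,22,25,0,0,255]
    - [-160,100,35,35,0,0,255]
    - [-160,135,48,45,0,0,255]
    - [-160,170,60,55,0,0,255]
    - [-160,200,71,65,0,0,255]
    - [-160,222.9,78.8,75,0,0,255]

```text
time_s: 15.45
eef_pos: [0.6319, 0.125, 0.1648]
eef_rot: [0.005, -0.706, 0.006, 0.708]
wrist_force: [-0.0, 1.3, -7.8]
opening: 0.53
```

Request:
step_arm:
  motion:
    - [0,0,0,1,0,0,255]
    - [20,0,0,1,0,0,255]
    - [30,0,0,1,0,0,255]
    - [45,0,0,1,0,0,255]
    - [60,0,0,1,0,0,255]
    - [60,0,0,1,0,0,255]

```text
time_s: 16.2
eef_pos: [0.6307, 0.1262, 0.1045]
eef_rot: [0.009, -0.706, 0.01, 0.708]
wrist_force: [0.2, 0.5, -8.1]
opening: 0.536
```

```bash
python3 - <<'E'
from h import *
go(632.4,126.4,88,-91.5)
im,d=shot('side','6');cv2.imwrite('pics/c6.png',cv2.resize(im[140:300,160:340],None,fx=3,fy=3)[:,:,::-1])
E
```

```text
t 16.2 pos [630.7 126.2 104.5] yaw -91.5 q [ 0.01  0.46  1.52 -0.    1.17  1.61] open 0.536 F [ 0.2  0.5 -8.1]
shift [16.5 -0.2 -1.7] turn [ 0.   0.2 -0.1] down/unit: tool y->world [-0.026 -1.   ] tool z-> [-1.     0.026]
```

View pics/c6.png

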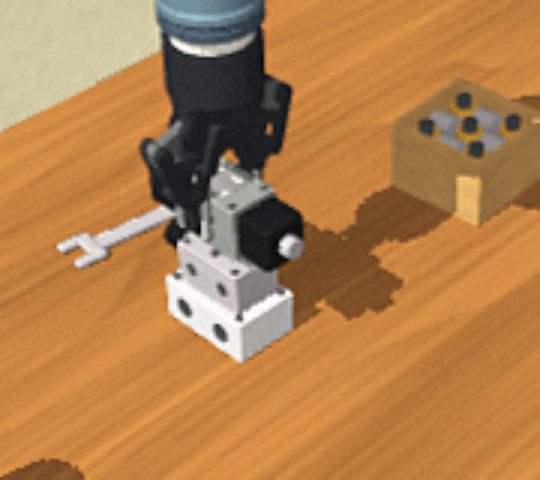

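Request:
step_arm:
  motion:
    - [7,-0.2,-1.7,0,0.2,0,255]
    - [12,-0.2,-1.7,0,0.2,0,255]
    - [14.5,-0.2,-1.7,0,0.2,0,255]
    - [16,-0.2,-1.7,0,0.2,0,255]
    - [17,-0.2,-1.7,0,0.2,0,255]
    - [17,-0.2,-1.7,0,0.2,0,255]

```text
time_s: 17.0
eef_pos: [0.634, 0.1262, 0.0898]
eef_rot: [-0.009, 0.708, -0.01, -0.706]
wrist_force: [0.5, 0.4, -7.4]
opening: 0.532
```

```bash
python3 - <<'E'
from h import *
go(632.4,126.4,88,-91.5)
E
```

```text
t 17.0 pos [634.  126.2  89.8] yaw -91.52 q [ 0.01  0.48  1.52 -0.    1.13  1.61] open 0.532 F [ 0.5  0.4 -7.4]
shift [ 1.8 -0.1  1.7] turn [-0.  -0.2 -0.1] down/unit: tool y->world [-0.026 -1.   ] tool z-> [-1.     0.026]
```

Request:
step_arm:
  motion:
    - [0.5,-0.1,1,0,0,0,255]
    - [1.5,-0.1,1.6,0,0,0,255]
    - [2.5,-0.1,1.6,0,0,0,255]
    - [2.5,-0.1,1.6,0,0,0,255]
    - [2.5,-0.1,1.6,0,0,0,255]

```text
time_s: 17.62
eef_pos: [0.6324, 0.1264, 0.0877]
eef_rot: [-0.009, 0.708, -0.01, -0.706]
wrist_force: [-3.1, 0.4, -1.1]
opening: 0.536
```

```bash
python3 - <<'E'
from h import *
go(632.4,126.4,88,-91.5)
E
```

```text
t 17.62 pos [632.4 126.4  87.7] yaw -91.51 q [ 0.01  0.48  1.53 -0.    1.13  1.61] open 0.536 F [-3.1  0.4 -1.1]
shift [-0.3 -0.   0. ] turn [-0.  -0.2 -0.1] down/unit: tool y->world [-0.026 -1.   ] tool z-> [-1.     0.026]
```

Request:
step_arm:
  motion:
    - [0,0,0,0,0,0,0]
    - [0,0,0,0,0,0,0]
    - [0,0,0,0,0,0,0]
    - [0,0,0,0,0,0,0]
    - [-20,0,0,0,0,0,0]
    - [-60,0,0,0,0,0,0]
    - [-90,0,0,0,0,0,0]
    - [-90,40,33,-9,0,0,0]
    - [-90,80,67,-18,0,0,0]
    - [-90,120,100,-28.5,0,0,0]

```text
time_s: 18.88
eef_pos: [0.5284, 0.0081, 0.1786]
eef_rot: [0.168, 0.689, 0.166, -0.685]
wrist_force: [-0.1, -0.7, 0.6]
opening: 1.0
```

Request:
step_arm:
  motion:
    - [0,58,137,0,0,0,0]
    - [0,58,137,0,0,0,0]
    - [0,58,137,0,0,0,0]
    - [0,58,137,0,0,0,0]

```text
time_s: 19.38
eef_pos: [0.4331, -0.1061, 0.1783]
eef_rot: [0.165, 0.69, 0.162, -0.686]
wrist_force: [0.3, 0.3, -0.1]
opening: 0.997
```

```bash
python3 - <<'E'
from h import *
go(423.4,-107.8,60,-63)
im,d=shot('top','7'); W=cloud('top',d)
print('valve',rect(W,634,124,110,90,140),'man',rect(W,634,124,60,33,45))
hsv=cv2.cvtColor(im,cv2.COLOR_RGB2HSV)
print('body',rect(W,634,124,100,118,140,hsv[...,2]>90),'sand',rect(W,634,124,60,70,88))
cv2.imwrite('pics/c7.png',cv2.resize(im[140:320,170:370],None,fx=3.5,fy=3.5)[:,:,::-1])
i0=np.load('pics/top_0.npz')['im']
E
```

```text
t 19.38 pos [ 433.1 -106.1  178.3] yaw -63.2 q [-0.51 -0.06  1.98  0.    1.22  0.59] open 0.997 F [ 0.3  0.3 -0.1]
shift [118.2  -3.5   9.9] turn [-0.2 -0.3 -0.3] down/unit: tool y->world [ 0.451 -0.893] tool z-> [-0.893 -0.451]
valve [ 635.1  124.4  161.8   46.8   -1.8  126.  1219. ] man [634.2 101.7  87.4  15.9  -1.3  40.1 135. ]
body [ 6.181e+02  1.246e+02  1.043e+02  4.620e+01 -1.000e-01  1.280e+02
  6.010e+02] sand [619.4 102.1  41.9   3.7  -6.8  79.7  19. ]
```

View pics/c7.png

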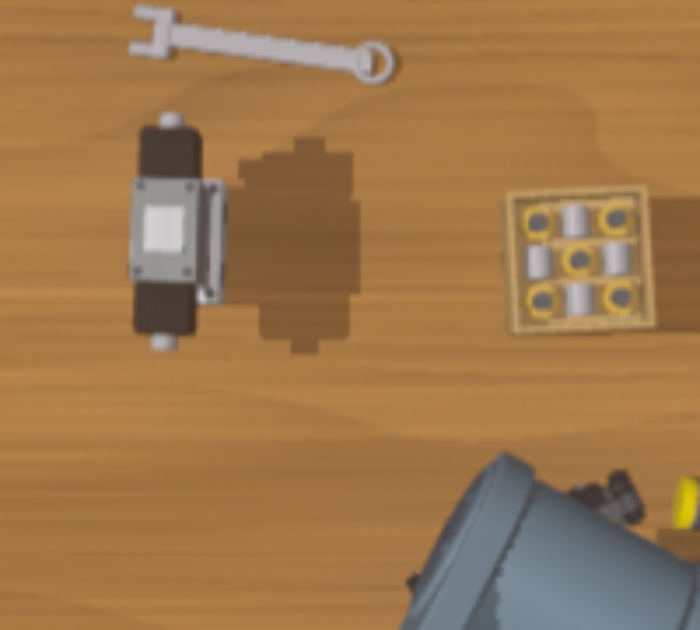

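Valve is centred at (635.1, 124.4), yaw -1.8°, against the manifold at (634.3, 124.2), -1.4°. The stack is good. Now the check valve.

Request:
step_arm:
  motion:
    - [40,-3.5,9.9,0,-0.2,-0.3,0]
    - [80,-3.5,9.9,0,-0.2,-0.3,0]
    - [120,-3.5,9.9,0,-0.2,-0.3,0]
    - [150,-3.5,9.9,0,-0.2,-0.3,0]
    - [165,-3.5,9.9,0,-0.2,-0.3,0]
    - [165,-3.5,9.9,0,-0.2,-0.3,0]
    - [165,-3.5,9.9,0,-0.2,-0.3,255]
    - [165,-3.5,9.9,0,-0.2,-0.3,255]
    - [165,-3.5,9.9,0,-0.2,-0.3,255]
    - [165,-3.5,9.9,0,-0.2,-0.3,255]

```text
time_s: 20.68
eef_pos: [0.4242, -0.1067, 0.0128]
eef_rot: [0.165, 0.688, 0.165, -0.687]
wrist_force: [-2.0, 0.9, 6.6]
opening: 0.418
```

Request:
step_arm:
  motion:
    - [0,0,0,0,0,0,255]
    - [0,0,0,0,0,0,255]

```text
time_s: 20.92
eef_pos: [0.4242, -0.1067, 0.0127]
eef_rot: [0.165, 0.688, 0.165, -0.687]
wrist_force: [-1.6, 0.4, 7.1]
opening: 0.417
```

```bash
python3 - <<'E'
from h import *
go(629.1,17.4,80,-63)
E
```

```text
t 20.93 pos [ 424.2 -106.7   12.7] yaw -63.02 q [-0.52  0.22  2.08  0.    0.83  0.58] open 0.417 F [-1.6  0.4  7.1]
shift [ -67.1  -17.7 -238.9] turn [-0.  -0.   0.1] down/unit: tool y->world [ 0.454 -0.891] tool z-> [-0.891 -0.454]
```

Request:
step_arm:
  motion:
    - [-25,0,0,0,0,0,255]
    - [-60,0,0,0,0,0,255]
    - [-67,-3,-40,0,0,0,255]
    - [-67,-7,-90,0,0,0,255]
    - [-67,-10,-140,0,0,0,255]
    - [-67,-14,-190,0,0,0,255]
    - [-67,-17.7,-225,0,0,0,255]
    - [-67,-17.7,-239,0,0,0,255]
    - [-55,-17.7,-239,0,0,0,255]
    - [-40,-17.7,-239,0,0,0,255]

```text
time_s: 22.18
eef_pos: [0.627, 0.0172, 0.0503]
eef_rot: [-0.164, -0.687, -0.166, 0.689]
wrist_force: [-0.1, 0.2, -2.3]
opening: 0.414
```

Request:
step_arm:
  motion:
    - [15,0,0,0,0,0,255]
    - [25,0,0,0,0,0,255]
    - [33,0,0,0,0,0,255]
    - [37,0,0,0,0,0,255]
    - [37,0,0,0,0,0,255]

```text
time_s: 22.8
eef_pos: [0.6284, 0.018, 0.0145]
eef_rot: [-0.164, -0.687, -0.166, 0.688]
wrist_force: [0.6, 0.6, -3.5]
opening: 0.414
```

```bash
python3 - <<'E'
from h import *
go(629.1,17.4,12.5,-63)
E
```

```text
t 22.8 pos [628.4  18.   14.5] yaw -63.02 q [-0.16  0.56  1.59  0.    1.    0.94] open 0.414 F [ 0.6  0.6 -3.5]
shift [ 2.   0.8 -0.4] turn [-0.   0.   0.1] down/unit: tool y->world [ 0.454 -0.891] tool z-> [-0.891 -0.454]
```

Request:
step_arm:
  motion:
    - [1,0.4,0,0,0,0,255]
    - [2,0.5,0,0,0,0,255]
    - [2.5,0.5,0,0,0,0,255]
    - [2.5,0.5,0,0,0,0,255]

```text
time_s: 23.3
eef_pos: [0.629, 0.0175, 0.0128]
eef_rot: [-0.164, -0.687, -0.166, 0.688]
wrist_force: [-2.8, -0.6, 2.6]
opening: 0.415
```

```bash
python3 - <<'E'
from h import *
go(429.1,-292.4,180,-11)
E
```

```text
t 23.3 pos [629.   17.5  12.8] yaw -63.01 q [-0.16  0.56  1.59  0.    0.99  0.94] open 0.415 F [-2.8 -0.6  2.6]
shift [-167.6  185.1  318.7] turn [-52.   -0.1   0.1] down/unit: tool y->world [ 0.454 -0.891] tool z-> [-0.891 -0.454]
```

Request:
step_arm:
  motion:
    - [0,0,0,0,0,0,0]
    - [0,0,0,0,0,0,0]
    - [0,0,0,0,0,0,0]
    - [0,0,0,0,0,0,0]
    - [-20,0,0,0,0,0,0]
    - [-70,0,0,0,0,0,0]
    - [-120,0,0,0,0,0,0]
    - [-160,20,35,-8,0,0,0]
    - [-168,45,78,-16,0,0,0]
    - [-168,70,120,-24,0,0,0]

```text
time_s: 24.55
eef_pos: [0.554, -0.101, 0.1833]
eef_rot: [0.307, 0.638, 0.306, -0.636]
wrist_force: [-0.6, 0.1, 0.5]
opening: 1.002
```

```bash
python3 - <<'E'
from h import *
go(429.1,-292.4,130,-11)
E
```

```text
t 24.55 pos [ 554.  -101.   183.3] yaw -38.71 q [-0.39  0.2   1.69  0.    1.25  0.28] open 1.002 F [-0.6  0.1  0.5]
shift [ 52.9  22.1 227.6] turn [-27.7  -0.1  -0.2] down/unit: tool y->world [ 0.78  -0.625] tool z-> [-0.625 -0.78 ]
```

Request:
step_arm:
  motion:
    - [0,5,50,-9,0,0,0]
    - [0,10,100,-18,0,0,0]
    - [0,16,150,-27.7,0,0,0]
    - [20,20,200,-27.7,0,0,0]
    - [53,22.1,227.6,-27.7,0,-0.1,0]
    - [53,22.1,227.6,-27.7,0,-0.1,0]
    - [53,22.1,227.6,-27.7,0,-0.1,0]

```text
time_s: 25.42
eef_pos: [0.4283, -0.2904, 0.1283]
eef_rot: [-0.447, -0.547, -0.449, 0.547]
wrist_force: [0.2, -0.5, 0.6]
opening: 1.0
```

```bash
python3 - <<'E'
from h import *
go(429.1,-292.4,6,-11)
im,d=shot('side','8');im2,_=shot('top','8')
a=cv2.resize(im[60:300,320:560],(480,480)); b=cv2.resize(im2[150:350,280:480],(480,480))
cv2.imwrite('pics/c8.png',cv2.resize(np.hstack([a,b]),(790,395))[:,:,::-1])
D=np.load('pics/top_0.npz');W=cloud('top',D['d']);hsv=cv2.cvtColor(D['im'],cv2.COLOR_RGB2HSV)
print('dark body',rect(W,431.5,-294.6,70,12,70,hsv[...,1]<110))
E
```

```text
t 25.43 pos [ 428.3 -290.4  128.3] yaw -11.33 q [-0.83  0.18  1.84 -0.    1.13 -0.63] open 1.0 F [ 0.2 -0.5  0.6]
shift [122.3   1.4   2. ] turn [-0.3 -0.1  0.1] down/unit: tool y->world [ 0.981 -0.196] tool z-> [-0.196 -0.981]
dark body [ 432.  -295.2   91.8   39.2   79.5   41.9  533. ]
```

View pics/c8.png

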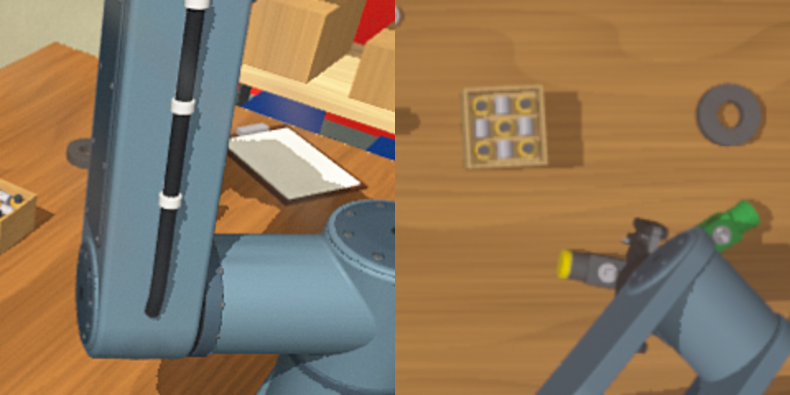

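Request:
step_arm:
  motion:
    - [40,1.2,2,-0.2,0,0,0]
    - [80,1.2,2,-0.2,0,0,0]
    - [110,1.2,2,-0.2,0,0,0]
    - [122,1.2,2,-0.2,0,0,0]
    - [122,1.2,2,-0.2,0,0,0]
    - [122,1.2,2,-0.2,0,0,255]
    - [122,1.2,2,-0.2,0,0,255]
    - [122,1.2,2,-0.2,0,0,255]
    - [122,1.2,2,-0.2,0,0,255]
    - [122,1.2,2,-0.2,0,0,255]

```text
time_s: 26.78
eef_pos: [0.4286, -0.2929, 0.006]
eef_rot: [-0.449, -0.546, -0.45, 0.546]
wrist_force: [-0.4, 1.0, 6.2]
opening: 0.464
```

```bash
python3 - <<'E'
from h import *
go(634.5,236.4,150,-91.4)
E
```

```text
t 26.77 pos [ 428.6 -292.9    6. ] yaw -11.13 q [-0.83  0.39  1.88 -0.    0.88 -0.63] open 0.464 F [-0.4  1.   6.2]
shift [-143.7   99.6 -559.2] turn [80.3  0.   0.1] down/unit: tool y->world [ 0.981 -0.193] tool z-> [-0.193 -0.981]
```

Request:
step_arm:
  motion:
    - [-35,0,0,0,0,0,255]
    - [-85,0,0,0,0,0,255]
    - [-135,5,-30,5,0,0,255]
    - [-180,15,-80,15,0,0,255]
    - [-194,25,-135,25,0,0,255]
    - [-194,35,-190,35,0,0,255]
    - [-194,45,-245,45,0,0,255]
    - [-194,55,-300,55,0,0,255]
    - [-194,65,-355,65,0,0,255]
    - [-194,75,-410,75,0,0,255]

```text
time_s: 28.02
eef_pos: [0.5797, 0.093, 0.1987]
eef_rot: [-0.033, -0.705, -0.035, 0.708]
wrist_force: [0.8, -0.7, -4.2]
opening: 0.46
```

```bash
python3 - <<'E'
from h import *
go(634.5,236.4,190,-91.4)
E
```

```text
t 28.02 pos [579.7  93.  198.7] yaw -84.49 q [-0.04  0.24  1.6   0.    1.3   1.43] open 0.46 F [ 0.8 -0.7 -4.2]
shift [   8.8 -137.4  -68.4] turn [6.9 0.2 0.1] down/unit: tool y->world [ 0.096 -0.995] tool z-> [-0.995 -0.096]
```

Request:
step_arm:
  motion:
    - [0,-45,-25,4,0,0,255]
    - [0,-90,-50,6.9,0.2,0.1,255]
    - [0,-137.4,-68.4,6.9,0.2,0.1,255]
    - [10,-137.4,-68.4,6.9,0.2,0.1,255]
    - [50,-137.4,-68.4,6.9,0.2,0.1,255]
    - [95,-137.4,-68.4,6.9,0.2,0.1,255]
    - [135,-137.4,-68.4,6.9,0.2,0.1,255]
    - [165,-137.4,-68.4,6.9,0.2,0.1,255]
    - [178,-137.4,-68.4,6.9,0.2,0.1,255]
    - [178,-137.4,-68.4,6.9,0.2,0.1,255]

```text
time_s: 29.28
eef_pos: [0.6324, 0.2348, 0.0205]
eef_rot: [0.007, -0.706, 0.006, 0.708]
wrist_force: [0.2, 0.4, -3.7]
opening: 0.46
```

```bash
python3 - <<'E'
from h import *
go(634.5,236.4,6,-91.4)
E
```

```text
t 29.27 pos [632.4 234.8  20.5] yaw -91.07 q [0.18 0.63 1.45 0.   1.06 1.77] open 0.46 F [ 0.2  0.4 -3.7]
shift [14.5 -1.7 -2.1] turn [0.3 0.1 0. ] down/unit: tool y->world [-0.019 -1.   ] tool z-> [-1.     0.019]
```

Request:
step_arm:
  motion:
    - [6,-1.5,-1.5,0.3,0,0,255]
    - [10,-1.5,-1.5,0.3,0,0,255]
    - [12.5,-1.5,-1.5,0.3,0,0,255]
    - [14.5,-1.5,-1.5,0.3,0,0,255]
    - [14.5,-1.5,-1.5,0.3,0,0,255]

```text
time_s: 29.9
eef_pos: [0.6348, 0.237, 0.007]
eef_rot: [-0.009, 0.707, -0.008, -0.707]
wrist_force: [0.8, -0.4, -4.3]
opening: 0.459
```

```bash
python3 - <<'E'
from h import *
go(634.5,236.4,6,-91.4)
E
```

```text
t 29.9 pos [634.8 237.    7. ] yaw -91.34 q [0.18 0.66 1.45 0.   1.04 1.78] open 0.459 F [ 0.8 -0.4 -4.3]
shift [1.  0.6 0.3] turn [ 0.1 -0.   0.1] down/unit: tool y->world [-0.023 -1.   ] tool z-> [-1.     0.023]
```

Request:
step_arm:
  motion:
    - [1,0.5,0.3,0,0,0,255]
    - [1.5,0.5,0.3,0,0,0,255]
    - [1.5,0.5,0.3,0,0,0,255]
    - [1.5,0.5,0.3,0,0,0,0]
    - [1.5,0.5,0.3,0,0,0,0]
    - [1.5,0.5,0.3,0,0,0,0]
    - [1.5,0.5,0.3,0,0,0,0]
    - [-20,0.5,0.3,0,0,0,0]
    - [-70,0.5,0.3,0,0,0,0]
    - [-125,0.5,0.3,0,0,0,0]

```text
time_s: 31.15
eef_pos: [0.6343, 0.2363, 0.1343]
eef_rot: [-0.009, 0.707, -0.008, -0.707]
wrist_force: [0.6, -0.2, 0.1]
opening: 1.003
```

Request:
step_arm:
  motion:
    - [-40,0,30,0,0,0,0]
    - [-70,-20,90,0,0,0,0]
    - [-70,-50,150,0,0,0,0]
    - [-70,-70,210,0,0,0,0]
    - [-70,-70,260,0,0,0,0]
    - [-70,-70,260,0,0,0,0]
    - [-70,-70,260,0,0,0,0]

```text
time_s: 32.02
eef_pos: [0.3771, 0.3128, 0.2038]
eef_rot: [-0.009, 0.708, -0.007, -0.706]
wrist_force: [-1.1, 0.5, -0.6]
opening: 0.997
```

```bash
python3 - <<'E'
from h import *
im,d=shot('top','9'); W=cloud('top',d); im2,d2=shot('side','9'); W2=cloud('side',d2)
print(ctrl.get_obs()['time_s'])
L=dict(valve=(634,124,110,90,140),man=(634,124,70,33,45),check=(631,16,40,12,80),chktop=(631,16,40,66,80),ball=(636,234,80,12,70),carton=(618,-164,90,60,80),grease=(600,431,60,90,110),flange=(634,-467,60,12,30),green=(478,-441,75,12,70))
for n,w in(('top',W),('side',W2)):
  for o,a in L.items():
    try: print(n,o,rect(w,*a))
    except Exception: print(n,o,'none')
cv2.imwrite('pics/c9.png',cv2.resize(im[120:320,60:370],None,fx=2.5,fy=2.5)[:,:,::-1])
cv2.imwrite('pics/c9s.png',cv2.resize(im2[140:340,110:370],None,fx=3,fy=3)[:,:,::-1])
E
```

```text
32.125
top valve [ 635.1  124.5  161.8   46.8   -1.3  125.9 1223. ]
top man [634.3 101.8  87.4  16.   -1.3  39.4 136. ]
top check [630.1  14.1  40.2  35.4  88.7  59.  195. ]
top chktop [630.3  13.7  23.1  22.8  44.9  70.1  83. ]
top ball [6.379e+02 2.344e+02 1.136e+02 4.150e+01 1.000e-01 3.990e+01 7.050e+02]
top carton [ 618.  -163.5  100.8  100.3  -87.4   69.6  294. ]
top grease [600.8 432.9  61.3  60.7  65.6  99.3 503. ]
top flange [ 634.5 -466.    83.7   79.1   88.9   20.2  651. ]
top green [ 478.2 -441.4  115.2   40.   -58.7   39.9  710. ]
side valve [661.1 130.8  82.2  40.   -5.1 121.2 389. ]
side man [654.1 152.4  40.3  13.3  -8.8  39.   53. ]
side check [608.1  23.9   6.3   3.5  78.5  17.1   8. ]
side chktop none
side ball [631.6 238.3 117.9  41.4  -1.1  36.6 749. ]
side carton [ 612.4 -160.7  110.7  107.1  -86.3   65.5  474. ]
side grease [593.3 436.3  62.   58.8 -38.5  98.4 584. ]
side flange [ 629.2 -466.1   88.2   80.4  -56.3   17.6  289. ]
side green [ 471.  -439.1  127.5   39.9  -59.8   37.1  387. ]
```

View pics/c9.png

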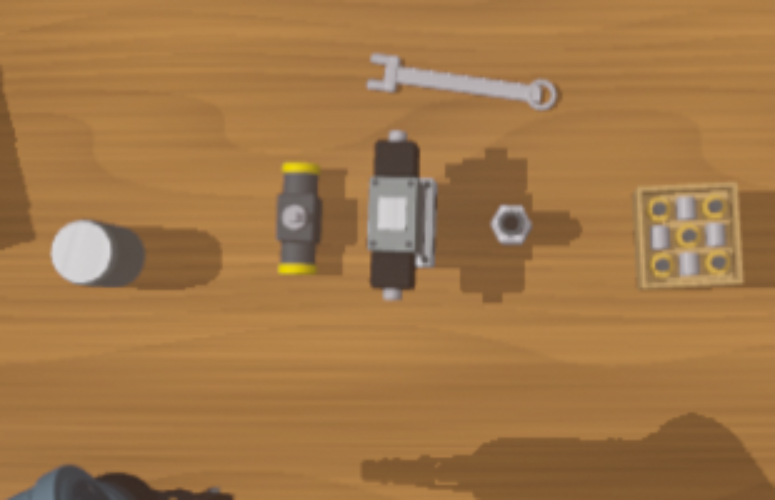

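View pics/c9s.png

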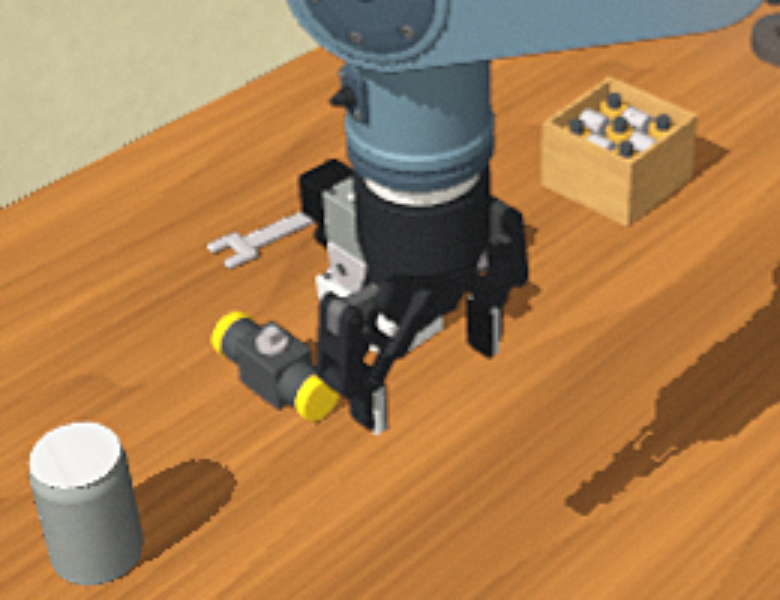

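```bash
python3 -c "
from bench import ctrl
print(ctrl.hand_in())"
```

```text
the job is handed in; nothing more can be done
None
```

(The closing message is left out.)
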